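# Find the rocking corner of an instrument base plate and press its shim flat

### The job

The grey metal base plate on the cleanroom bench rocks: one of its four corners is loose and needs its shim pressed flat. With the fingertips, press down on the corners one at a time to find the one that gives, let it come back up, then press the turned-up shim at that corner down flat. Leave the other three shims turned up, and do not pick up or shift the plate or disturb the bottle, jar and cup around it.

Things in the scene. Friction and masses are not known exactly. Their poses are not given: they have to be found in the camera images.
- plate: grey-painted metal base plate, 2 to 3 kg, loose and level on four round feet. H-shaped: two cross bars 44 (x) x 280 (y) x 12 mm centred at x = -70 and +70 mm, joined by a 150 mm wide web; a round boss 84 mm across, 14 mm high in the middle. Origin: centre of the underside, 30 mm above the bench (top 42 mm above the bench). x runs from the near bar to the far bar, y to the left, z up
- corner_near_left (a point): near left corner: point on the plate's top over the foot's centre, at (-70, 115, 12) mm in the plate's frame, the place to press. Three corners are firm; one, which you cannot see, is springy: it gives from about 4 N, is 6 mm down at about 7 N (the plate tilts 0.05 rad) and comes back when let go. Flattening its shim makes it firm; flattening a firm corner's shim jacks that corner 4 mm up
- corner_near_right (a point): near right corner: point on the plate's top over the foot's centre, at (-70, -115, 12) mm in the plate's frame, the place to press. Three corners are firm; one, which you cannot see, is springy: it gives from about 4 N, is 6 mm down at about 7 N (the plate tilts 0.05 rad) and comes back when let go. Flattening its shim makes it firm; flattening a firm corner's shim jacks that corner 4 mm up
- corner_far_left (a point): far left corner: point on the plate's top over the foot's centre, at (70, 115, 12) mm in the plate's frame, the place to press. Three corners are firm; one, which you cannot see, is springy: it gives from about 4 N, is 6 mm down at about 7 N (the plate tilts 0.05 rad) and comes back when let go. Flattening its shim makes it firm; flattening a firm corner's shim jacks that corner 4 mm up
- corner_far_right (a point): far right corner: point on the plate's top over the foot's centre, at (70, -115, 12) mm in the plate's frame, the place to press. Three corners are firm; one, which you cannot see, is springy: it gives from about 4 N, is 6 mm down at about 7 N (the plate tilts 0.05 rad) and comes back when let go. Flattening its shim makes it firm; flattening a firm corner's shim jacks that corner 4 mm up
- shim_a_tip (a point): shim a, middle of its free end: metal strip 58 x 28 x 2 mm, one at each corner (letters in no order), at its corner's y, reaching from 20 (hinge, 12 mm above the bench) to 78 mm on the plate's -x side of the corner point. Its end stands 30 to 42 mm above the bench; pressed flat on its black pad the upper face is 13 mm above the bench
- shim_a (a joint): angle of shim a in rad: 0 = flat, 0.38 to 0.48 = turned up as found. It stays where it is left; pushing it down 42 mm from its hinge (62 mm from the corner point) takes 4 to 8 N
- shim_b_tip (a point): shim b, middle of its free end: metal strip 58 x 28 x 2 mm, one at each corner (letters in no order), at its corner's y, reaching from 20 (hinge, 12 mm above the bench) to 78 mm on the plate's -x side of the corner point. Its end stands 30 to 42 mm above the bench; pressed flat on its black pad the upper face is 13 mm above the bench
- shim_b (a joint): angle of shim b in rad: 0 = flat, 0.38 to 0.48 = turned up as found. It stays where it is left; pushing it down 42 mm from its hinge (62 mm from the corner point) takes 4 to 8 N
- shim_c_tip (a point): shim c, middle of its free end: metal strip 58 x 28 x 2 mm, one at each corner (letters in no order), at its corner's y, reaching from 20 (hinge, 12 mm above the bench) to 78 mm on the plate's -x side of the corner point. Its end stands 30 to 42 mm above the bench; pressed flat on its black pad the upper face is 13 mm above the bench
- shim_c (a joint): angle of shim c in rad: 0 = flat, 0.38 to 0.48 = turned up as found. It stays where it is left; pushing it down 42 mm from its hinge (62 mm from the corner point) takes 4 to 8 N
- shim_d_tip (a point): shim d, middle of its free end: metal strip 58 x 28 x 2 mm, one at each corner (letters in no order), at its corner's y, reaching from 20 (hinge, 12 mm above the bench) to 78 mm on the plate's -x side of the corner point. Its end stands 30 to 42 mm above the bench; pressed flat on its black pad the upper face is 13 mm above the bench
- shim_d (a joint): angle of shim d in rad: 0 = flat, 0.38 to 0.48 = turned up as found. It stays where it is left; pushing it down 42 mm from its hinge (62 mm from the corner point) takes 4 to 8 N
- bottle: bystander: white bottle with a blue cap, 50 mm across, 110 mm tall, standing to the left of the plate; origin at the centre of its underside
- jar: bystander: amber jar, 48 mm across, 60 mm tall, standing to the right of the plate; origin at the centre of its underside
- cup: bystander: white open cup, 56 mm across, 60 mm tall, standing beyond the plate; origin at the centre of its underside

How it is judged (in metres and radians):
On the way, in this order (a step that is already met when the one before it is completed fails the run):
1. the corner that rocks is pressed down with the fingers until it clearly gives (the plate tilts by more than 0.025 rad, about 3 mm at that corner, for 0.1 s) while all shims are still turned up (angle between plate's own z axis and vertical above 0.025 rad and contact force between the fingers and plate above 1 N and value of joint each of shim_a, shim_b, shim_c, shim_d above 0.25 rad), for 0.1 s.
2. one shim is pressed flat (below 0.07 rad) with the plate level (within 0.008 rad), which is so only at the rocking corner (((value of joint shim_a below 0.07 rad and value of joint each of shim_b, shim_c, shim_d above 0.25 rad) or (value of joint shim_b below 0.07 rad and value of joint each of shim_a, shim_c, shim_d above 0.25 rad) or (value of joint shim_c below 0.07 rad and value of joint each of shim_a, shim_b, shim_d above 0.25 rad) or (value of joint shim_d below 0.07 rad and value of joint each of shim_a, shim_b, shim_c above 0.25 rad)) and angle between plate's own z axis and vertical below 0.008 rad), for 0.2 s.
At the end, for the whole second after the job is handed in: The rocking corner's shim is flat (below 0.07 rad), the other three turned up (above 0.25 rad), the plate level (within 0.008 rad; a shim flattened at a firm corner prevents this) and within 12 mm of its start; bottle, jar and cup upright and within 30 mm of theirs (all of step 2 and distance of plate from where it was at the start of the episode below 0.012 m and linear speed of plate below 0.01 m/s and distance of each of bottle, jar, cup from where it was at the start of the episode below 0.03 m and angle between each of bottle, jar, cup's own z axis and vertical below 0.1 rad); the robot touches nothing.
It fails at once if more than one shim is pressed down (below 0.25 rad) (value of joint each of shim_a, shim_b below 0.25 rad or value of joint each of shim_a, shim_c below 0.25 rad or value of joint each of shim_a, shim_d below 0.25 rad or value of joint each of shim_b, shim_c below 0.25 rad or value of joint each of shim_b, shim_d below 0.25 rad or value of joint each of shim_c, shim_d below 0.25 rad).
It fails at once if a shim is pried further up (above 0.56 rad) (value of joint any of shim_a, shim_b, shim_c, shim_d above 0.56 rad).
It fails at once if the plate is lifted (its centre more than 6 mm up), tipped beyond 0.1 rad or shifted more than 20 mm (height (world z) of plate above 0.036 m or angle between plate's own z axis and vertical above 0.1 rad or distance of plate from where it was at the start of the episode above 0.02 m).
It fails at once if the bottle, jar or cup is lifted, knocked over or moved more than 30 mm (distance of any of bottle, jar, cup from where it was at the start of the episode above 0.03 m or height (world z) of any of bottle, jar, cup above 0.015 m or angle between any of bottle, jar, cup's own z axis and vertical above 0.3 rad).
It also fails if it takes over 54 s, if anything falls off the work surface, if the arm or the gripper's body presses on something with over 40 N, if the wrist force passes 120 N, or if a joint passes its speed limit or range.

### The arm

A 7-joint arm with a two-finger parallel gripper is mounted at the origin on the work surface. World frame = base frame: x ahead of the robot, y to its left, z up, the work surface at z = 0. Lengths are in mm, angles in rad, forces in N, time in s.
With the tool pointing down it reaches from about 400 to 875 mm from the base axis. Payload 4.4 kg.
Tool frame: the origin (TCP) lies between the finger pads; the fingertips stand 11 mm ahead of it and the grasp point (between the pads) lies 8 mm behind it; x points along the fingers, z is the direction in which the jaws open and shut, and the axes are right-handed (so a half turn about x gives the same grasp; the last joint's range is limited). The gripper opens to 85 mm and grips with 20 to 120 N. Pads are 22 mm wide; open, the fingers measure 114 mm over their backs; the gripper's body (76 mm by 85 mm) begins 54 mm behind the grasp point. The pads swing forward as they close: fully open they stand 13 mm farther back than shut.
Start: joints at [1.047, 0.628, 0.038, 1.517, -0.027, 0.996, -0.02], TCP at [287.312, -583.069, 242.313] pointing down, gripper open.
Joint ranges: [-3.06, 3.06], [-0.37, 2.12], [-1.25, 1.32], [0.18, 2.47], [-1.1, 4.24], [0.23, 1.98], [-2.94, 2.94]. Speed limits (rad/s): [2.57, 2.57, 3.14, 3.14, 3.14, 3.14, 3.14].

### API

Orientations are given as [roll, pitch, yaw] about the fixed x, y, z axes, in that order (R = Rz(yaw) Ry(pitch) Rx(roll)).
In Python, from rig import arm gives the robot as it stands.
- The arm moves only by the tool arm_command, never from a script. Its argument "steps" is a list of rows, each a list of 5 numbers: the shift along the tool's x, y, z in mm, then the turn about the tool's x in rad, then the opening, from 0 (shut) to 1 (fully open). A call has exactly 5 rows; each row is the pose to reach, as a shift and turn from the pose commanded when the call began, along the tool's axes at that moment; what a row does not reach only later rows make up. A row lasts 1/10 s, in which the tool goes at most 50 mm and 8.59 degrees, less where a joint would pass 70% of its speed; a pose out of reach is approached as far as the arm can. A call with a gripper value outside its range is refused whole. The fingers move at their own pace and stop on an object; "grip_force" is the grip in N (left out, the last holds). Time passes only in rows, so rows that repeat a pose let the fingers close, or fill a call up. It gives the time, the measured TCP pose, the force and the opening at its end, in the units of the state.
- arm.state(): the state, without advancing time (a new reading comes with each control period).
- arm.read_camera(name): name is "scene" or "side" or "wrist"; returns a dict with "color" (384x512x3 uint8, blue, green, red), "depth" (384x512 float32, mm along the optical axis (not along the pixel's ray), 0 where there is no reading), "fovy" (degrees; the focal length in pixels is half the picture's height over the tangent of half this angle, whatever the lens; pixels are square), "cx", "cy" (the principal point, pixels), "extrinsics" (4x4, takes a point from camera to world coordinates). Camera axes: x right, y up, looking along -z (the intrinsics and any distortion apply to the point x, -y, -z); pixel columns grow to the right and rows downward; lengths in mm; the calibration is good to about 2 mm. A picture is of the moment at which its call begins.
- arm.close_job(): hands the job in, once; it reports no verdict.
The state is a dict: "time": time; "q": joint angles; "joint_velocities": joint speeds; "tau": joint torques, N m; "tool_pos": TCP position; "tcp_rot": TCP orientation; "force": force on the tool from outside, world axes, zero at the start; "wrist_torque": the same for the moment, N m; "opening": finger opening in mm.
Only numpy, scipy, OpenCV 4.12 (cv2) and the standard library are available. Lean on these libraries where they do the work, as an engineer would, in place of code of your own. Each camera call takes 0.05 s, during which the arm holds its last target.

## Working session

There is one attempt and no reset: what is moved stays moved. The work goes in short steps, Python scripts to look and compute and a tool call to move; the robot and the scene stay as the last step left them, time stands still between calls to the robot, and variables do not carry over. Pictures are saved under pics/ and viewed, and the job is handed in when it is done.

Besides the shell and the picture viewer there is one more tool, called after "Request:" by a JSON object that holds its "op" and its "data". arm_command: Moves the arm, as the interface text tells. Its arguments: {"type":"object","properties":{"steps":{"type":"array","items":{"type":"array","items":{"type":"number"}}},"grip_force":{"type":"number"}},"required":["steps"]}

```bash
mkdir -p pics; ls
python3 - <<'E'
from rig import arm
import cv2,numpy as np
s=arm.state();print(s)
for n in("scene","side"):
    c=arm.read_camera(n);cv2.imwrite(f"pics/{n}0.png",c["color"]);print(n,c["fovy"],c["cx"],c["cy"],c["extrinsics"],[k for k in c])
    np.savez(f"{n}0.npz",**{k:c[k] for k in c})
E
```

```text
pics
{'time': 0.0, 'q': array([ 1.04721879,  0.62936478,  0.03842853,  1.51836616, -0.0270084 ,
        0.99631446, -0.01999071]), 'joint_velocities': array([ 1.86096673e-04,  2.80958794e-05, -1.23370876e-03, -1.49927115e-04,
        1.36407731e-03, -2.99929993e-04, -3.64195432e-05]), 'tau': array([ 1.52028692e-04, -5.63409519e+01,  1.22635368e+00, -1.93454719e+01,
        1.10242702e-02,  1.04923625e-02, -2.97564299e-06]), 'tool_pos': array([ 287.03627983, -582.50868986,  241.3773342 ]), 'tcp_rot': array([-3.13554871,  1.5688611 ,  2.03463341]), 'force': array([ 0.23622528, -0.13495249, -0.39317969]), 'wrist_torque': array([-0.02093168, -0.00357914,  0.058848  ]), 'opening': 85.51457137029558}
scene 51.61187653090899 257.1971029025444 190.28947324744786 [[ 7.49139026e-01 -4.26808911e-01  5.06581557e-01  1.00026572e+03]
 [ 6.62185998e-01  4.62512958e-01 -5.89568882e-01 -4.15978626e+02]
 [ 1.73327180e-02  7.77120272e-01  6.29113392e-01  5.65039568e+02]
 [ 0.00000000e+00  0.00000000e+00  0.00000000e+00  1.00000000e+00]] ['color', 'depth', 'fovy', 'cx', 'cy', 'extrinsics']
side 50.60315308572458 250.43023730452032 187.9352166924579 [[ 9.73884797e-01  1.66438968e-01 -1.54423031e-01  4.57937411e+02]
 [-2.26223301e-01  6.53618506e-01 -7.22222865e-01 -7.16752330e+02]
 [-1.92722775e-02  7.38295956e-01  6.74201498e-01  7.56985950e+02]
 [ 0.00000000e+00  0.00000000e+00  0.00000000e+00  1.00000000e+00]] ['color', 'depth', 'fovy', 'cx', 'cy', 'extrinsics']
```

View pics/scene0.png

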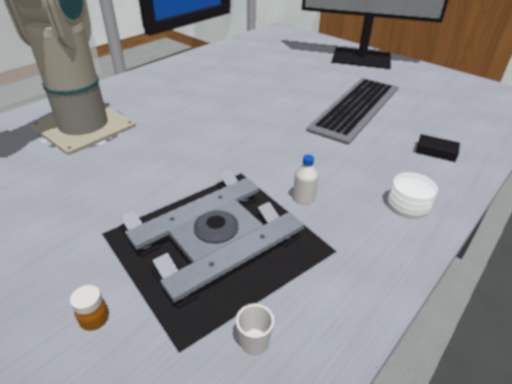

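View pics/side0.png

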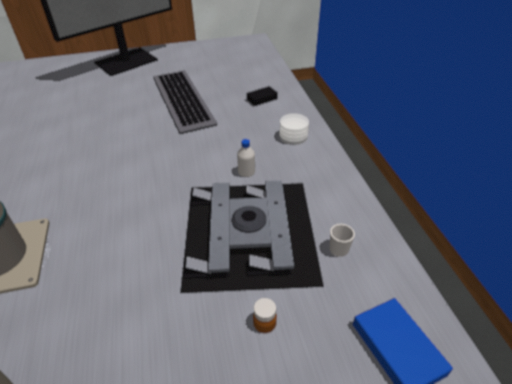

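```bash
cat > h.py <<'E'
import numpy as np,cv2
def load(n):
    return dict(np.load(n))
def world(c):
    d=c["depth"];h,w=d.shape;f=h/2/np.tan(np.radians(float(c["fovy"]))/2)
    u,v=np.meshgrid(np.arange(w),np.arange(h))
    P=np.stack([(u-c["cx"])/f*d,-(v-c["cy"])/f*d,-d],-1)
    E=c["extrinsics"];return P@E[:3,:3].T+E[:3,3]
def uv(c,p):
    f=c["depth"].shape[0]/2/np.tan(np.radians(float(c["fovy"]))/2);E=c["extrinsics"]
    q=(np.asarray(p)-E[:3,3])@E[:3,:3];return c["cx"]+f*q[...,0]/-q[...,2],c["cy"]-f*q[...,1]/-q[...,2]
E
python3 - <<'E'
from h import *
for n in("scene","side"):
    c=load(n+"0.npz");W=world(c);d=c["depth"]>0
    b=d&(c["color"].max(2)<30)&(W[...,0]>350)&(W[...,0]<900)&(abs(W[...,2])<40)&(abs(W[...,1])<400)
    print(n,"mat z",np.median(W[b][:,2]),W[b][:,:2].min(0),W[b][:,:2].max(0))
    reg=d&(W[...,0]>400)&(W[...,0]<850)&(abs(W[...,1])<300)
    hz,ed=np.histogram(W[reg][:,2],bins=np.arange(-10,125,4));print(dict(zip(ed,hz)))
    m=(reg&(abs(W[...,2]-42)<5)).astype(np.uint8)
    nl,lab,st,ce=cv2.connectedComponentsWithStats(m)
    k=1+np.argmax(st[1:,4]);pts=W[lab==k];print(st[k],pts.mean(0),cv2.minAreaRect(pts[:,:2].astype(np.float32)))
    for name,lo,hi in(("tall",50,130),):
        m=(reg&(W[...,2]>48)).astype(np.uint8);nl,lab,st,ce=cv2.connectedComponentsWithStats(m)
        for k in range(1,nl):
            if st[k,4]>40: p=W[lab==k];print(st[k],p.min(0),p.max(0))
E
```

```text
scene mat z 1.8245380566937683 [ 476.59849249 -208.94510455] [701.18741109  80.50822442]
{np.int64(-10): np.int64(0), np.int64(-6): np.int64(9800), np.int64(-2): np.int64(26122), np.int64(2): np.int64(3077), np.int64(6): np.int64(830), np.int64(10): np.int64(321), np.int64(14): np.int64(179), np.int64(18): np.int64(292), np.int64(22): np.int64(427), np.int64(26): np.int64(524), np.int64(30): np.int64(758), np.int64(34): np.int64(688), np.int64(38): np.int64(6862), np.int64(42): np.int64(466), np.int64(46): np.int64(368), np.int64(50): np.int64(593), np.int64(54): np.int64(1234), np.int64(58): np.int64(300), np.int64(62): np.int64(44), np.int64(66): np.int64(49), np.int64(70): np.int64(58), np.int64(74): np.int64(55), np.int64(78): np.int64(42), np.int64(82): np.int64(34), np.int64(86): np.int64(29), np.int64(90): np.int64(8), np.int64(94): np.int64(19), np.int64(98): np.int64(17), np.int64(102): np.int64(19), np.int64(106): np.int64(67), np.int64(110): np.int64(0), np.int64(114): np.int64(0), np.int64(118): np.int64(0)}
[ 126  178  178  121 7102] [604.24123154 -74.13982342  40.301103
[... 1681 characters left out ...]
9  180   85   91 4400] [589.31914546 -75.05016212  42.71130765] ((592.2661743164062, -59.13020324707031), (283.4024658203125, 184.11260986328125), 79.19281768798828)
[280 119  27  14 247] [773.76645254 251.74029001  48.01314887] [849.60122146 299.83327342  63.05088897]
[237 138  18  27 335] [610.23008889 137.92366412  48.66454977] [657.59378653 177.73657812 112.98653655]
[232 205  35  26 696] [ 550.52634086 -101.83610014   48.00078071] [634.0466041  -22.17364765  61.13004717]
[330 223  25  22 263] [ 757.06535855 -193.65530778   48.00070086] [ 812.75351896 -136.00965217   62.96262063]
[254 298  20   8  86] [ 548.24825459 -299.99597553   58.53565874] [ 586.40483926 -287.20269232   64.00532299]
```

```bash
cat >> h.py <<'E'
from scipy.spatial.transform import Rotation as R
C=np.array([593.5,-59.5]);a=np.radians(79.15);Y=np.array([np.cos(a),np.sin(a)]);X=np.array([Y[1],-Y[0]])
def pl(x,y):return C+x*X+y*Y
N=dict(NL=(-70,115),NR=(-70,-115),FL=(70,115),FR=(70,-115))
def rep(arm,cmd=None):
    s=arm.state();T=R.from_euler("xyz",s["tcp_rot"]).as_matrix();p=s["tool_pos"]
    print(s["time"],"pos",p.round(2),"F",s["force"].round(2),"open",round(s["opening"],1))
    print("axes",T.round(3).tolist())
    for k,(x,y) in N.items():
        for nm,xx in((k,x),(k+"_shim",x-62)):
            t=np.array([*pl(xx,y),53]);print(nm,t.round(1),"tool shift to tip z=42:",(T.T@(t-p)).round(1))
E
python3 - <<'E'
from h import *
from rig import arm
rep(arm)
E
```

```text
0.1 pos [ 287.06 -582.58  241.51] F [-1.22  0.02 -0.25] open 85.7
axes [[-0.001, 0.897, 0.442], [0.001, 0.442, -0.897], [-1.0, -0.0, -0.002]]
NL [546.4  66.6  53. ] tool shift to tip z=42: [ 189.3  519.6 -467.4]
NL_shim [485.5  78.3  53. ] tool shift to tip z=42: [ 189.3  470.1 -504.8]
NR [ 503.1 -159.3   53. ] tool shift to tip z=42: [ 189.   380.9 -283.9]
NR_shim [ 442.2 -147.6   53. ] tool shift to tip z=42: [ 189.   331.4 -321.3]
FL [683.9  40.3  53. ] tool shift to tip z=42: [ 189.1  631.3 -383. ]
FL_shim [623.   51.9  53. ] tool shift to tip z=42: [ 189.2  581.8 -420.4]
FR [ 640.6 -185.6   53. ] tool shift to tip z=42: [ 188.8  492.6 -199.5]
FR_shim [ 579.7 -174.    53. ] tool shift to tip z=42: [ 188.9  443.1 -236.9]
```

Request:
{"op": "arm_command", "data": {"steps": [[0,38,-28,0.13,0],[0,76,-57,0.26,0],[0,114,-85,0.39,0],[0,152,-113,0.52,0],[0,190,-142,0.647,0]]}}

```text
time: 0.6
tool_pos: [395.5, -369.9, 242.0]
tcp_rot: [-2.55, 1.57, 1.968]
force: [0.3, -0.7, 0.7]
opening: 12.4
```

Run:
```python
from h import *
from rig import arm
rep(arm)
```

```text
0.6 pos [ 395.46 -369.88  242.04] F [ 0.31 -0.69  0.66] open 12.4
axes [[-0.0, 0.981, -0.194], [0.0, -0.194, -0.981], [-1.0, -0.0, -0.0]]
NL [546.4  66.6  53. ] tool shift to tip z=42: [ 189.2   63.6 -457.4]
NL_shim [485.5  78.3  53. ] tool shift to tip z=42: [ 189.2    1.6 -457. ]
NR [ 503.1 -159.3   53. ] tool shift to tip z=42: [ 189.1   64.9 -227.4]
NR_shim [ 442.2 -147.6   53. ] tool shift to tip z=42: [ 189.1    2.9 -227.1]
FL [683.9  40.3  53. ] tool shift to tip z=42: [ 189.2  203.6 -458.2]
FL_shim [623.   51.9  53. ] tool shift to tip z=42: [ 189.2  141.6 -457.8]
FR [ 640.6 -185.6   53. ] tool shift to tip z=42: [ 189.1  204.9 -228.2]
FR_shim [ 579.7 -174.    53. ] tool shift to tip z=42: [ 189.1  142.9 -227.8]
```

Request:
{"op": "arm_command", "data": {"steps": [[0,13,-45,0,0],[0,26,-91,0,0],[0,39,-136,0,0],[0,52,-182,0,0],[0,65,-227,0,0]]}}

```text
time: 1.1
tool_pos: [502.0, -159.0, 242.2]
tcp_rot: [-1.841, 1.57, 2.682]
force: [0.8, -0.7, 0.9]
opening: 0.1
```

Request:
{"op": "arm_command", "data": {"steps": [[45,0,0,0,0],[90,0,0,0,0],[130,0,0,0,0],[160,0,0,0,0],[174,0,0,0,0]]}}

```text
time: 1.6
tool_pos: [499.6, -160.2, 65.3]
tcp_rot: [-1.675, 1.566, 2.848]
force: [-0.9, -0.2, 0.3]
opening: -0.0
```

Run:
```python
from h import *
from rig import arm
rep(arm)
c=arm.read_camera("side");cv2.imwrite("pics/side1.png",cv2.resize(c["color"][130:330,120:380],None,fx=3,fy=3))
print(arm.state()["force"])
```

```text
1.6 pos [ 499.59 -160.21   65.29] F [-0.91 -0.17  0.31] open -0.0
axes [[-0.005, 0.982, -0.188], [0.001, -0.188, -0.982], [-1.0, -0.005, -0.001]]
NL [546.4  66.6  53. ] tool shift to tip z=42: [  12.4    3.4 -231.6]
NL_shim [485.5  78.3  53. ] tool shift to tip z=42: [  12.7  -58.6 -231.6]
NR [ 503.1 -159.3   53. ] tool shift to tip z=42: [12.3  3.3 -1.6]
NR_shim [ 442.2 -147.6   53. ] tool shift to tip z=42: [ 12.6 -58.7  -1.6]
FL [683.9  40.3  53. ] tool shift to tip z=42: [  11.7  143.4 -231.5]
FL_shim [623.   51.9  53. ] tool shift to tip z=42: [  12.    81.4 -231.6]
FR [ 640.6 -185.6   53. ] tool shift to tip z=42: [ 11.6 143.3  -1.5]
FR_shim [ 579.7 -174.    53. ] tool shift to tip z=42: [11.9 81.3 -1.6]
[-0.64393799 -0.0096818  -1.07371181]
```

View pics/side1.png

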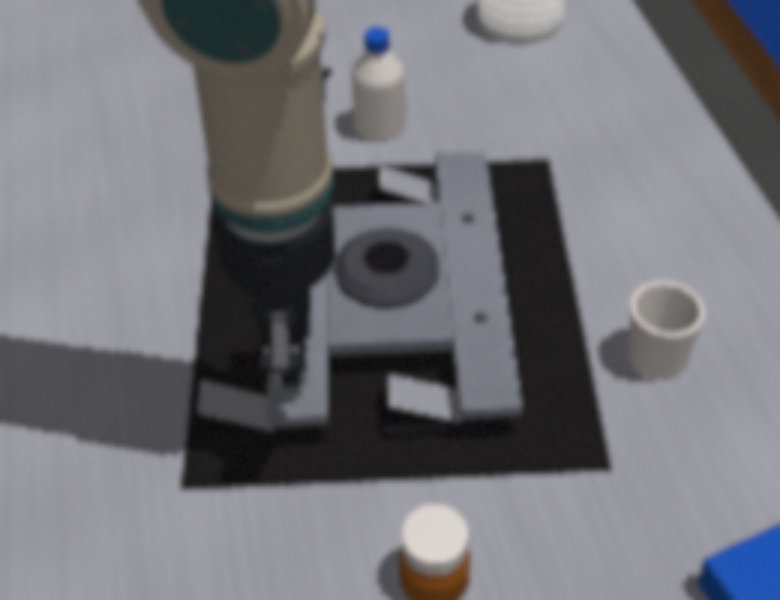

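Request:
{"op": "arm_command", "data": {"steps": [[4,3,-1,0,0],[7,3,-1,0,0],[9,3,-1,0,0],[10,3,-1,0,0],[10,3,-1,0,0]]}}

```text
time: 2.15
tool_pos: [504.9, -160.6, 58.8]
tcp_rot: [1.542, 1.57, -0.218]
force: [0.6, 0.1, -0.7]
opening: -0.0
```

Request:
{"op": "arm_command", "data": {"steps": [[1,0,0,0,0],[2,0,0,0,0],[3,0,0,0,0],[4,0,0,0,0],[4,0,0,0,0]]}}

```text
time: 2.65
tool_pos: [504.5, -160.5, 54.2]
tcp_rot: [-1.698, 1.57, 2.826]
force: [0.4, -1.0, -0.3]
opening: 0.1
```

Request:
{"op": "arm_command", "data": {"steps": [[1,0,0,0,0],[2,0,0,0,0],[3,0,0,0,0],[3,0,0,0,0],[3,0,0,0,0]]}}

```text
time: 3.15
tool_pos: [504.6, -160.7, 51.5]
tcp_rot: [1.063, 1.571, -0.697]
force: [-0.7, -0.8, 3.9]
opening: -0.2
```

Request:
{"op": "arm_command", "data": {"steps": [[1,0,0,0,0],[2,0,0,0,0],[3,0,0,0,0],[3,0,0,0,0],[3,0,0,0,0]]}}

```text
time: 3.65
tool_pos: [504.4, -160.7, 48.4]
tcp_rot: [-1.299, 1.57, -3.06]
force: [-1.7, -0.4, 6.1]
opening: 0.0
```

Request:
{"op": "arm_command", "data": {"steps": [[1,0,0,0,0],[1,0,0,0,0],[1,0,0,0,0],[1,0,0,0,0],[1,0,0,0,0]]}}

```text
time: 4.15
tool_pos: [504.3, -160.7, 47.4]
tcp_rot: [-1.389, 1.57, 3.134]
force: [-1.9, -0.4, 6.1]
opening: -0.3
```

```bash
cat >> h.py <<'E'
def tilt(c):
    W=world(c)
    u=(W[...,:2]-C)@X;v=(W[...,:2]-C)@Y
    m=(c["depth"]>0)&(abs(W[...,2]-41)<12)&(abs(v)<134)&((abs(abs(u)-70)<17)|((abs(v)<65)&(abs(u)<50)&(u*u+v*v>50**2)))
    A=np.stack([u[m],v[m],np.ones(m.sum())],1);z=W[...,2][m]
    for _ in range(6):
        k=np.linalg.lstsq(A,z,rcond=None)[0];g=abs(A@k-z)<2.5;A,z=A[g],z[g]
    return k.round(4),len(z)
E
python3 - <<'E'
from h import *
from rig import arm
for n in("side","scene"):
    c=arm.read_camera(n);print(n,tilt(load(n+"0.npz")),tilt(c))
    cv2.imwrite(f"pics/{n}2.png",c["color"])
print(arm.state()["force"],arm.state()["tool_pos"])
E
```

```text
side (array([ 1.00000e-04, -1.00000e-04,  4.28062e+01]), 2876) (array([4.05000e-02, 2.51000e-02, 4.29188e+01]), 1805)
scene (array([1.00000e-03, 1.00000e-04, 4.02794e+01]), 4751) (array([4.2800e-02, 2.5200e-02, 4.0301e+01]), 4471)
[-3.08589578 -1.01180903  6.99854018] [ 504.34909956 -160.73036745   47.46657918]
```

Request:
{"op": "arm_command", "data": {"steps": [[-2,0,0,0,0],[-4,0,0,0,0],[-8,0,0,0,0],[-20,0,0,0,0],[-40,0,0,0,0]]}}

```text
time: 4.75
tool_pos: [503.9, -160.2, 87.2]
tcp_rot: [-1.705, 1.568, 2.819]
force: [-0.1, -0.1, 0.2]
opening: 0.3
```

Request:
{"op": "arm_command", "data": {"steps": [[0,-20,0,0,0],[0,-40,0,0,0],[0,-55,0,0,0],[0,-63,0,0,0],[0,-63,0,0,0]]}}

```text
time: 5.25
tool_pos: [442.1, -148.6, 87.7]
tcp_rot: [-1.942, 1.57, 2.58]
force: [0.0, 0.1, 0.7]
opening: -0.2
```

Run:
```python
from h import *
from rig import arm
rep(arm)
for n in("side","scene"):
    c=arm.read_camera(n);print(n,tilt(c));np.savez(n+"3.npz",**c)
    cv2.imwrite(f"pics/{n}3.png",cv2.resize(c["color"][130:330,80:340],None,fx=3,fy=3))
    W=world(c);u=(W[...,:2]-C)@X;v=(W[...,:2]-C)@Y
    for k,(x,y) in N.items():
        m=(u<x-30)&(u>x-90)&(abs(v-y)<12)&(W[...,2]>15)&(W[...,2]<50)
        if m.sum()>10:print(k,m.sum(),"tip z",np.percentile(W[m][:,2],97).round(1),"at u-x",u[m].min().round(1)-x, np.polyfit(u[m],W[m][:,2],1).round(3))
```

```text
5.25 pos [ 442.14 -148.57   87.69] F [0.04 0.06 0.66] open -0.2
axes [[-0.0, 0.982, -0.188], [0.0, -0.188, -0.982], [-1.0, -0.0, -0.0]]
NL [546.4  66.6  53. ] tool shift to tip z=42: [  34.7   61.9 -231. ]
NL_shim [485.5  78.3  53. ] tool shift to tip z=42: [ 3.47e+01 -1.00e-01 -2.31e+02]
NR [ 503.1 -159.3   53. ] tool shift to tip z=42: [34.7 61.9 -1. ]
NR_shim [ 442.2 -147.6   53. ] tool shift to tip z=42: [34.7 -0.1 -1. ]
FL [683.9  40.3  53. ] tool shift to tip z=42: [  34.6  201.9 -231. ]
FL_shim [623.   51.9  53. ] tool shift to tip z=42: [  34.7  139.9 -231. ]
FR [ 640.6 -185.6   53. ] tool shift to tip z=42: [ 34.6 201.9  -1. ]
FR_shim [ 579.7 -174.    53. ] tool shift to tip z=42: [ 34.6 139.9  -1. ]
side (array([9.00000e-04, 2.00000e-04, 4.27935e+01]), 2870)
NL 70 tip z 31.8 at u-x -58.69999999999999 [ -0.472 -28.815]
NR 182 tip z 39.2 at u-x -73.30000000000001 [ -0.478 -29.172]
FL 99 tip z 39.6 at u-x -72.0 [-0.49  38.136]
FR 177 tip z 36.6 at u-x -74.6 [-0.417 34.94 ]
scene (array([1.00000e-03, 0.00000e+00, 4.02924e+01]), 4732)
NL 139 tip z 36.3 at u-x -70.80000000000001 [ -0.497 -33.276]
NR 207 tip z 36.5 at u-x -71.80000000000001 [ -0.478 -30.731]
FL 183 tip z 36.8 at u-x -69.8 [-0.483 36.71 ]
FR 293 tip z 33.9 at u-x -72.7 [-0.435 33.408]
```

View pics/side3.png

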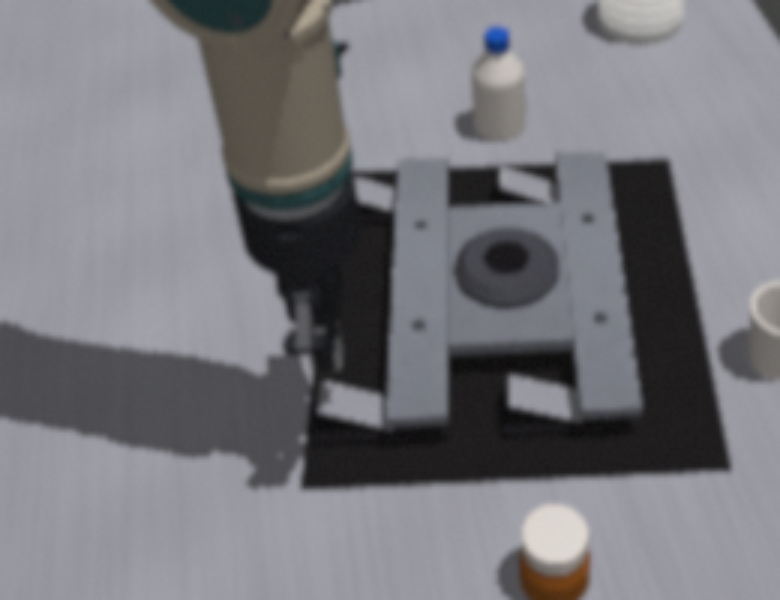

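Request:
{"op": "arm_command", "data": {"steps": [[15,0,0,0,0],[28,0,0,0,0],[36,0,0,0,0],[42,0,0,0,0],[46,0,0,0,0]]}}

```text
time: 5.85
tool_pos: [442.7, -148.7, 41.1]
tcp_rot: [-1.871, 1.57, 2.652]
force: [-1.5, 1.1, 5.1]
opening: 0.2
```

Request:
{"op": "arm_command", "data": {"steps": [[3,0,0,0,0],[6,0,0,0,0],[9,0,0,0,0],[12,0,0,0,0],[14,0,0,0,0]]}}

```text
time: 6.35
tool_pos: [442.0, -148.6, 27.4]
tcp_rot: [-1.657, 1.57, 2.866]
force: [-2.9, 0.9, 3.6]
opening: -0.2
```

Request:
{"op": "arm_command", "data": {"steps": [[1,0,0,0,0],[2,0,0,0,0],[3,0,0,0,0],[4,0,0,0,0],[4,0,0,0,0]]}}

```text
time: 6.85
tool_pos: [442.5, -148.6, 23.6]
tcp_rot: [-2.562, 1.57, 1.961]
force: [-3.9, 0.8, 9.6]
opening: 0.1
```

Request:
{"op": "arm_command", "data": {"steps": [[1,0,0,0,0],[2,0,0,0,0],[2,0,0,0,0],[2,0,0,0,0],[2,0,0,0,0]]}}

```text
time: 7.35
tool_pos: [442.5, -148.7, 23.0]
tcp_rot: [2.44, 1.569, 0.68]
force: [-7.1, 2.4, 25.7]
opening: -0.5
```

Firm on the pad. Retreat and check.

Request:
{"op": "arm_command", "data": {"steps": [[-2,0,0,0,0],[-8,0,0,0,0],[-30,0,0,0,0],[-70,0,0,0,0],[-110,0,0,0,0]]}}

```text
time: 7.85
tool_pos: [443.3, -148.9, 132.4]
tcp_rot: [0.298, 1.57, -1.462]
force: [1.3, -0.1, -1.0]
opening: -0.1
```

Request:
{"op": "arm_command", "data": {"steps": [[-20,0,30,0,0],[-40,0,70,0,0],[-60,0,110,0,0],[-60,0,150,0,0],[-60,0,150,0,0]]}}

```text
time: 8.35
tool_pos: [413.9, -303.4, 193.1]
tcp_rot: [0.647, 1.562, -1.12]
force: [0.3, 0.4, 0.5]
opening: -0.3
```

Run:
```python
from h import *
from rig import arm
s=arm.state();print(s["time"],s["force"],s["tool_pos"])
for n in("side","scene"):
    c0=load(n+"0.npz");c=arm.read_camera(n);print(n,tilt(c))
    cv2.imwrite(f"pics/{n}4.png",cv2.resize(c["color"][130:330,80:340],None,fx=3,fy=3))
    W=world(c);u=(W[...,:2]-C)@X;v=(W[...,:2]-C)@Y
    for k,(x,y) in N.items():
        m=(u<x-30)&(u>x-78)&(abs(v-y)<11)&(W[...,2]>8)&(W[...,2]<50)&(c["color"].min(2)>90)
        if m.sum()>10:print(k,m.sum(),"tip z",np.percentile(W[m][:,2],97).round(1), np.polyfit(u[m],W[m][:,2],1).round(3))
    m=(c["depth"]>0)&(abs(W[...,2]-41)<5)&(abs(u)<110)&(abs(v)<160)
    nl,lab,st,ce=cv2.connectedComponentsWithStats(m.astype(np.uint8));k=1+np.argmax(st[1:,4])
    print(cv2.minAreaRect(W[lab==k][:,:2].astype(np.float32)))
```

```text
8.35 [0.32398693 0.41428503 0.52960728] [ 413.91495971 -303.36642804  193.08598301]
side (array([-5.00000e-04,  2.00000e-04,  4.27628e+01]), 2849)
NL 110 tip z 38.2 [ -0.412 -22.298]
NR 172 tip z 16.0 [-3.0000e-03  1.3305e+01]
FL 99 tip z 38.7 [-0.498 36.742]
FR 168 tip z 36.6 [-0.371 32.88 ]
((592.2509765625, -59.144317626953125), (282.976806640625, 184.2069854736328), 79.1874771118164)
scene (array([7.00000e-04, 1.00000e-04, 4.02689e+01]), 4768)
NL 132 tip z 36.2 [ -0.305 -10.92 ]
NR 100 tip z 13.3 [ 0.016 13.528]
FL 182 tip z 36.6 [-0.358 33.341]
FR 270 tip z 34.0 [-0.352 31.536]
((594.5459594726562, -59.73332214355469), (280.6341857910156, 186.720458984375), 79.07298278808594)
```

View pics/side4.png

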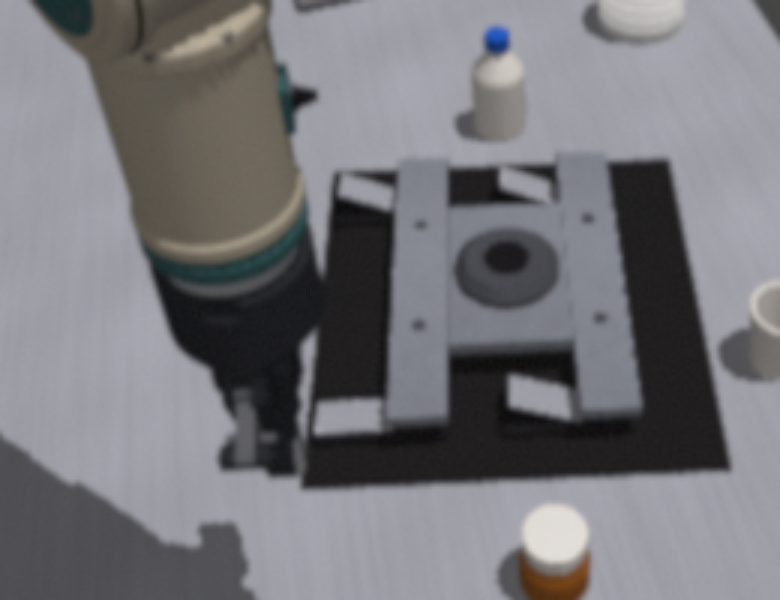

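The near-right shim lies flat (about pixel 350,417). The other three are still up, the plate is level and in place, and the gripper is clear.

Request:
{"op": "arm_command", "data": {"steps": [[0,0,0,0,0],[0,0,0,0,0],[0,0,0,0,0],[0,0,0,0,0],[0,0,0,0,0]]}}

```text
time: 8.95
tool_pos: [414.8, -295.6, 191.3]
tcp_rot: [-2.811, 1.571, 1.713]
force: [-1.2, -0.7, 0.5]
opening: 0.0
```

```bash
python3 -c "
from rig import arm
print(arm.state()['force']);print(arm.close_job())"
```

```text
[-1.19777577 -0.74312431  0.54039592]
the job is handed in; nothing more can be done
None
```

The loose corner was the near-right one, and its shim is now pressed flat. I handed the job in after about 9 s of the 54 s allowed; no verdict is reported.

- **Finding the corner:** I pressed the near-right corner first. It gave about 5 to 6 mm at 6 to 7 N, and both cameras showed the plate tilted about 0.048 rad. It came back level when released, so I did not press the other three.
- **Flattening the shim:** I pressed that corner's shim onto its pad, reaching about 26 N at the end.
- **Last checks:**
  - The near-right shim's slope measured about 0 to 0.016 rad, with its face near 13 mm in both views. The two cameras disagree by about 2.5 mm on height, within what I expected from the calibration.
  - The other three shims are still up, with ends at about 34 to 39 mm. Their fitted slopes are noisier, 0.31 to 0.50 rad.
  - The plate is level within 0.001 rad and moved less than 0.5 mm.
  - The bottle, jar and cup looked upright and in place in the side view, though I did not measure them again. Nothing was near them during the moves, and the arm was clear at hand-in.

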